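# Make up the painting kit and the marking-out kit

### The job

Make up two kits from the stock on the cabinet top. Painting kit, in the blue tray: drop the mini paint roller's axle into the two slotted brackets so that both ends sit right down at the bottom of their slots, and lay the yellow tape roll flat in the tray's other compartment. Marking-out kit, in the red tray: stand the tape measure upright in the wide compartment and lay the marker pen flat in the narrow one; leave the black tape roll and the orange spring clamp where they are.

Things in the scene. Friction and masses are not known exactly. Their poses are not given: they have to be found in the camera images.
- paint_tray: Blue tray (painting kit), fixed, 190 mm along x, 160 along y; walls 3 mm thick, 22 high; inner floor 4 mm up. Origin: centre of underside; z up, x roughly to the left (+y of the robot). A divider 19 mm high at x = 0 makes two compartments 90 x 154 mm: the left (+x) one holds the brackets, the yellow tape goes in the right one (centre x = -47 mm, y = 0).
- roller_seat (a point): Where the centre of the seated roller belongs: in the blue tray, 30 mm above the surface, midway between two upright steel brackets, axes as the tray's. The brackets stand 48 mm to either side along y, are 6 mm thick, 50 mm tall, 90 mm clear between; each has an open slot 12 mm wide (in x), its bottom 26 mm up, its mouth flared to about 28 mm. Axle along y.
- marking_tray: Red tray (marking-out kit), fixed, 190 mm along x, 160 along y; walls 3 mm thick, 22 high; inner floor 4 mm up. Origin: centre of underside; z up, x roughly to the left (+y of the robot). A divider 19 mm high at x = +14.5 mm makes a wide right compartment (105 x 154 mm, centre x = -39 mm) for the tape measure and a narrow left one (76 x 154 mm, centre x = +54 mm) for the marker.
- mini_roller: Mini paint roller, 0.12 kg: white sleeve 34 mm in diameter, 74 long, with two green stripes, fixed on a steel axle 8 mm in diameter, 118 long (22 mm stands out at each end). Lies on the surface. Origin: its centre, on the axis, 17 mm up; the axle is its y. Its turn about the axle is arbitrary. Grasp across the middle of the sleeve.
- tape_yellow: Roll of yellow tape lying flat, 61 mm in diameter, 16 mm high. Its core is solid to the touch: grasp across the outside. Origin: centre of the underside, z up.
- tape_measure: Yellow-green tape measure with black disc, standing upright: 34 mm thick (its x), 80 mm long (its y, from -40 to +40; the main body from -29 to +40), 66 mm high. Origin: centre of the underside, z up. Grasp across its thickness.
- marker: Black marker pen lying down, 129 mm long (its y), 19 mm thick. Origin: halfway along, on the side that is lowest at the start; it can roll. Grasp across its middle. In the way nearby: a dustpan and bar clamps on the wall (0.65 m ahead, from 0.23 m up; swing clear of them), an upright file at the back, a clear parts bin 54 mm high in the middle front.
- tape_black: Roll of black tape, 65 mm in diameter, 19 mm high, loose; belongs to neither kit, stays where it is. Origin: centre of the underside.
- clamp: Orange spring clamp lying flat, 59 x 104 x 20 mm (long along its y), loose; belongs to neither kit, stays where it is. Origin: centre of the underside.

How it is judged:
At the end, for the whole second after the job is handed in: Roller seated in both slots (axis 25 to 33.5 mm up, 6 mm across, 12 mm along, 0.08 rad); yellow tape flat on the floor of the blue tray's other part; tape measure upright in the wide, marker level (0.1 rad, 40 mm) in the narrow part of the red tray; all released, at rest (x of mini_roller in the frame of paint_tray between 0.041 and 0.053 m and y of mini_roller in the frame of paint_tray between -0.012 and 0.012 m and z of mini_roller in the frame of paint_tray between 0.025 and 0.0335 m and angle between the y axis of mini_roller and the y axis of paint_tray, either way round below 0.08 rad and x of tape_yellow in the frame of paint_tray between -0.092 and -0.002 m and y of tape_yellow in the frame of paint_tray between -0.07 and 0.07 m and z of tape_yellow in the frame of paint_tray below 0.024 m and angle between the z axis of tape_yellow and the z axis of paint_tray, either way round below 0.12 rad and x of tape_measure in the frame of marking_tray between -0.092 and 0.012 m and y of tape_measure in the frame of marking_tray between -0.07 and 0.07 m and z of tape_measure in the frame of marking_tray below 0.01 m and angle between tape_measure's own z axis and vertical below 0.12 rad and x of marker in the frame of marking_tray between 0.017 and 0.092 m and y of marker in the frame of marking_tray between -0.04 and 0.04 m and z of marker in the frame of marking_tray below 0.026 m and angle between marker's own y axis and vertical between 1.47 and 1.67 rad and linear speed of each of mini_roller, tape_yellow, tape_measure, marker below 0.02 m/s); the robot touches nothing.
It fails at once if the black tape roll was moved more than 20 mm (distance of tape_black from where it was at the start of the episode above 0.02 m).
It fails at once if the orange clamp was moved more than 20 mm (distance of clamp from where it was at the start of the episode above 0.02 m).
It also fails if it takes over 104 s, if anything falls off the work surface, if the arm or the gripper's body presses on something with over 40 N, if the wrist force passes 120 N, or if a joint passes its speed limit or range.

### The arm

A 6-joint arm with a two-finger parallel gripper is mounted at the origin on a cart in front of the work surface, level with it; the furniture and walls round the work are solid. World frame = base frame: x ahead of the robot, y to its left, z up, the work surface at z = 0. Lengths are in m, angles in rad, forces in N, time in s.
With the tool pointing down it reaches from about 0.2 to 0.875 m from the base axis. Payload 3.4 kg.
Tool frame: the origin (TCP) lies midway between the tips of the shut fingers; the grasp point (between the pads) lies 19 mm behind it; z points along the fingers, y is the line along which they close (so a half turn about z gives the same grasp; the last joint's range is limited). The gripper opens to 94 mm and grips with 3 to 60 N. Pads are 16 mm wide; open, the fingers measure 119 mm over their backs; the gripper's body (75 mm by 177 mm) begins 78 mm behind the grasp point.
Start: joints at [1.184, 0.276, 1.505, -0, 1.361, -0.121], TCP at [0.151, 0.555, 0.205] pointing down, gripper open.
Joint ranges: [-2.89, 2.89], [-0.75, 2.08], [0.22, 2.7], [-1.18, 4.32], [0.11, 2.71], [-2.7, 2.7]. Speed limits (rad/s): [2.57, 2.57, 3.14, 3.14, 3.14, 3.14].

### API

Orientations are given as [roll, pitch, yaw] about the fixed x, y, z axes, in that order (R = Rz(yaw) Ry(pitch) Rx(roll)).
In Python, from cell import telemetry, grab_frame, camera_info, robot, models gives the robot as it stands.
- The arm moves only by the tool servo_tool, never from a script. Its argument "deltas" is a list of rows, each an object of numbers: "claw": the finger opening in mm, from 0 to 94; "tx", "ty", "tz": the shift along the tool's x, y, z in mm; "spin": the turn about the tool's z in degrees. A call has 1 to 12 rows; each row is the pose to reach, as a shift and turn from the pose commanded when the call began, along the tool's axes at that moment; what a row does not reach only later rows make up. A row lasts 1/12 s, in which the tool goes at most 41.7 mm and 7.16 degrees, less where a joint would pass 70% of its speed; a pose out of reach is approached as far as the arm can. A call with a gripper value outside its range is refused whole. The fingers move at their own pace and stop on an object; "newtons" is the grip in N (left out, the last holds). Time passes only in rows, so rows that repeat a pose let the fingers close. It gives the time, the measured TCP pose, the force, the opening and the grip force at its end, in the units of the state.
- telemetry.state(): the state, without advancing time (a new reading comes with each control period).
- grab_frame(name): name is "scene" or "top" or "wrist"; returns (picture, depth): 400x640x3 uint8, blue, green, red; 400x640 float32, m along the optical axis (not along the pixel's ray), 0 where there is no reading.
- camera_info(name): a dict with "camera_matrix" (3x3 intrinsics, pixels), "cam_to_world" (4x4, takes a point from camera to world coordinates); the wrist camera has in their place "mount" (4x4, takes a point from camera to tool coordinates, whose origin is the TCP and whose axes are the flange's). Camera axes: x right, y up, looking along -z (the intrinsics and any distortion apply to the point x, -y, -z); pixel columns grow to the right and rows downward; lengths in m; the calibration is good to about 2 mm. A picture is of the moment at which its call begins: read the wrist's pose just before it. camera_info takes no time and is no camera call.
- robot.job_done(): hands the job in; it is judged then, once.
Trained networks look in the newest picture that a camera, given by its name, has taken for a name from the list of things; names that differ only in an ending like _2 or _b are one class to them, and where a whole thing is asked for, a point or a joint stands for the part that bears it (a point fixed in the world has none). Each returns a list of dicts, best first, with "conf" (0 to 1); they miss things now and then, are a little off and sometimes report something else, mostly with a low value. They report only what shows in the picture. A call takes as long as a camera call.
- models.recognise(name, camera): "location" ([x, y, z] in m, in the coordinates of the camera as it stood for that picture, good to about 4 mm: the middle of the surface that is visible of it).
The state is a dict: "t": time; "joints": joint angles; "qvel": joint speeds; "joint_efforts": joint torques, N m; "ee_pos": TCP position; "eef_rot": TCP orientation; "force": force on the tool from outside, world axes, zero at the start; "ft_torque": the same for the moment, N m; "width": finger opening in m; "finger_force": force on a finger pad.
Only numpy, scipy, OpenCV 4.12 (cv2) and the standard library are available. Lean on these libraries where they do the work, as an engineer would, in place of code of your own. Each camera call takes 0.05 s, during which the arm holds its last target. There are 200 camera calls.

## Working session

There is one attempt and no reset: what is moved stays moved. The work goes in short steps, Python scripts to look and compute and a tool call to move; the robot and the scene stay as the last step left them, time stands still between calls to the robot, and variables do not carry over. Pictures are saved under pics/ and viewed, at most 14 in all, crops included, and the job is handed in when it is done.

Besides the shell and the picture viewer there is one more tool, called after "Call:" by a JSON object that holds its "fn" and its "kwargs". servo_tool: Moves the arm, as the interface text tells. Its arguments: {"type":"object","properties":{"deltas":{"type":"array","items":{"type":"object","properties":{"claw":{"type":"number"},"tx":{"type":"number"},"ty":{"type":"number"},"tz":{"type":"number"},"spin":{"type":"number"}}}},"newtons":{"type":"number"}},"required":["deltas"]}

```bash
ls; mkdir -p pics
cat > h.py <<'E'
import numpy as np, cv2
from cell import telemetry, grab_frame, camera_info, robot, models
from scipy.spatial.transform import Rotation as R
def T():
    s=telemetry.state(); M=np.eye(4); M[:3,:3]=R.from_euler('xyz',s['eef_rot']).as_matrix(); M[:3,3]=s['ee_pos']; return M
def c2w(cam):
    i=camera_info(cam); return np.array(i['cam_to_world']) if 'cam_to_world' in i else T()@np.array(i['mount'])
def cloud(cam):
    C=c2w(cam); im,d=grab_frame(cam); K=np.array(camera_info(cam)['camera_matrix'])
    v,u=np.mgrid[:d.shape[0],:d.shape[1]]
    P=np.stack([(u-K[0,2])*d/K[0,0],-(v-K[1,2])*d/K[1,1],-d],-1)@C[:3,:3].T+C[:3,3]
    P[d==0]=np.nan
    return im,P
E
python3 - <<'E'
from h import *
print({k:v for k,v in camera_info('top').items()}); print(T())
for c in ['scene','top']:
    im,P=cloud(c); cv2.imwrite(f'pics/{c}0.png',im); np.save(f'{c}P.npy',P); C=c2w(c)
    for n in ['mini_roller','tape_yellow','tape_measure','marker','tape_black','clamp','paint_tray','marking_tray','roller_seat']:
        print(c,n,[(np.round((C@np.r_[r['location'],1])[:3],3),round(r['conf'],2)) for r in models.recognise(n,c)[:2]])
print(telemetry.state()['t'])
E
```

```text
pics
{'camera_matrix': array([[394.7499279 ,   0.        , 318.14365552],
       [  0.        , 394.7499279 , 200.56095133],
       [  0.        ,   0.        ,   1.        ]]), 'cam_to_world': array([[-0.00654285,  0.98034471, -0.19718379,  0.32187574],
       [-0.99997426, -0.0069948 , -0.00159565, -0.00623124],
       [-0.00294355,  0.19716827,  0.98036524,  1.04098886],
       [ 0.        ,  0.        ,  0.        ,  1.        ]])}
[[-9.64880287e-01  2.62689232e-01 -6.31693065e-04  1.50851159e-01]
 [ 2.62689937e-01  9.64878844e-01 -1.67748297e-03  5.54288143e-01]
 [ 1.68850559e-04 -1.78450966e-03 -9.99998394e-01  2.04616121e-01]
 [ 0.00000000e+00  0.00000000e+00  0.00000000e+00  1.00000000e+00]]
scene mini_roller [(array([ 0.544, -0.114,  0.024]), 0.9)]
scene tape_yellow [(array([ 0.388, -0.281,  0.02 ]), 0.64), (array([0.395, 0.274, 0.018]), 0.51)]
scene tape_measure [(array([0.382, 0.125, 0.042]), 0.71)]
scene marker [(array([0.546, 0.053, 0.014]), 0.71), (array([ 0.387, -0.282,  0.021]), 0.37)]
scene tape_black [(array([ 0.389, -0.284,  0.018]), 0.95)]
scene clamp [(array([ 0.628, -0.111,  0.016]), 0.54)]
scene paint_tray [(array([ 0.547, -0.283,  0.01 ]), 0.73)]
scene marking_tray [(array([0.56 , 0.26 , 0.009]), 0.78)]
scene roller_seat [(array([ 0.554, -0.279,  0.01 ]), 0.97), (array([ 0.542, -0.114,  0.027]), 0.16)]
top mini_roller [(array([ 0.551, -0.106,  0.034]), 0.62)]
top tape_yellow [(array([0.401, 0.281, 0.019]), 0.86)]
top tape_measure [(array([0.398, 0.138, 0.062]), 0.98)]
top marker [(array([0.549, 0.051, 0.016]), 0.51)]
top tape_black [(array([ 0.399, -0.278,  0.02 ]), 0.91)]
top clamp [(array([ 0.636, -0.111,  0.02 ]), 0.83)]
top paint_tray [(array([ 0.541, -0.298,  0.007]), 0.71)]
top marking_tray [(array([0.561, 0.254, 0.003]), 0.61)]
top roller_seat [(array([ 0.537, -0.299,  0.005]), 0.8)]
1.0
```

View pics/top0.png

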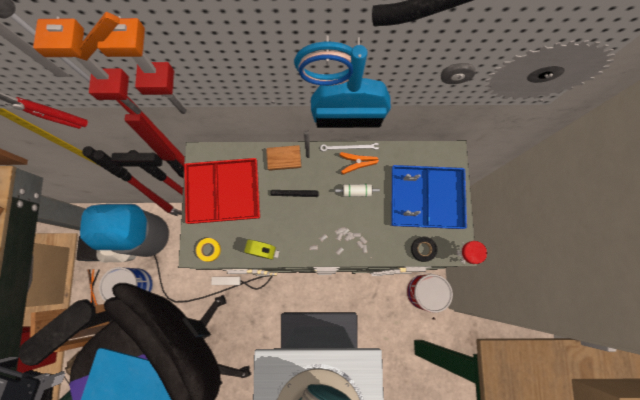

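View pics/scene0.png

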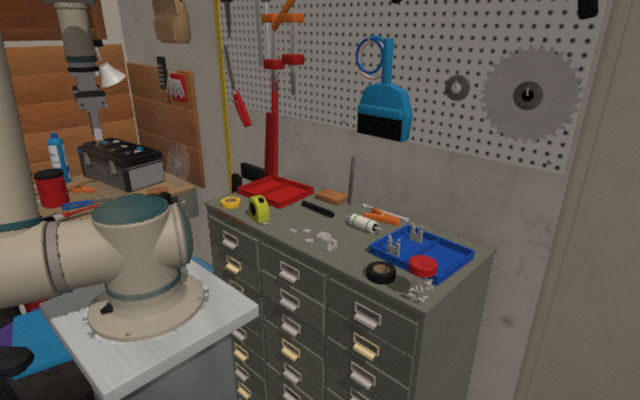

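The top picture shows the red tray at (221,190) and the blue tray at (428,196), with brackets at (410,179) and (410,211). The roller is at (357,190), marker (294,193), tape measure (261,249), yellow tape (207,250), black tape (423,248) and clamp (358,162). The clear bin is around (340,240). The networks' `top` results agree with this.

Run:
```python
from h import *
im=cv2.imread('pics/top0.png'); P=np.load('topP.npy'); hsv=cv2.cvtColor(im,cv2.COLOR_BGR2HSV); H,S,V=cv2.split(hsv); Z=P[...,2]
def rep(n,m,box):
    x0,x1,y0,y1=box; k=np.zeros(m.shape,bool); k[y0:y1,x0:x1]=1; m=m&k&np.isfinite(Z)
    p=P[m]; r=cv2.minAreaRect(p[:,:2].astype(np.float32)*1000)
    print(n,m.sum(),'rect',np.round(r[0],1),np.round(r[1],1),round(r[2],1),'med',np.round(np.median(p,0)*1000,1),'zmax',np.round(np.percentile(p[:,2],[50,98])*1000,1))
    return p
sf=P[200:230,270:330]; print('surface z',np.nanmedian(sf[...,2]))
rep('red',((H<8)|(H>172))&(S>150),(178,265,150,230))
rep('redtop',((H<8)|(H>172))&(S>150)&(Z>.015),(178,265,150,230))
rep('blue',(H>100)&(H<125)&(S>150),(385,472,155,235))
rep('bluetop',(H>100)&(H<125)&(S>150)&(Z>.015),(385,472,155,235))
rep('brA',(Z>.03),(398,425,165,195)); rep('brB',(Z>.03),(398,425,197,225))
rep('yellow',(Z>.008)&(S>120),(190,225,232,266))
rep('measure',(Z>.045),(235,290,230,265))
rep('measAll',(Z>.01),(235,290,230,265))
rep('marker',(Z>.006),(262,325,183,203))
rep('sleeve',(Z>.02),(343,374,180,201))
rep('rollerall',(Z>.008),(325,388,180,201))
rep('file',(Z>.03),(295,320,125,165))
rep('dust',(Z>.1),(305,400,60,128))
crop=np.hstack([cv2.resize(im[150:230,380:480],None,fx=4,fy=4,interpolation=3),cv2.resize(im[150:230,300:400],None,fx=4,fy=4,interpolation=3)])
crop2=cv2.resize(im[170:270,180:340],None,fx=5,fy=5,interpolation=3)
cv2.imwrite('pics/c1.png',crop);cv2.imwrite('pics/c2.png',crop2[:,:800])
```

```text
surface z -0.0002444523806637289
red 4545 rect [574.5 337.8] [402.  205.9] 78.7 med [561.  258.6   5.4] zmax [ 5.4 25.1]
redtop 642 rect [557.6 251.6] [164.1 194.2] 4.1 med [564.2 266.3  22.5] zmax [22.5 27.1]
blue 4234 rect [ 536.9 -295.2] [192.4 163.8] 86.9 med [ 537.9 -301.4    5.7] zmax [ 5.7 25.1]
bluetop 594 rect [ 536.8 -295.2] [192.4 163.6] 86.9 med [ 535.1 -296.4   22.4] zmax [22.4 27.1]
brA 40 rect [ 587.  -252.1] [34.8  6.2] 88.0 med [ 586.  -258.    42.6] zmax [42.6 52.6]
brB 34 rect [ 491.5 -247. ] [34.6  5.9] 87.6 med [ 490.6 -246.3   44.1] zmax [44.1 52.9]
yellow 326 rect [401.7 281.1] [58.4 59.6] 67.7 med [402.2 280.3  16.4] zmax [16.4 20.1]
measure 370 rect [400.4 146.1] [65.  35.9] 75.6 med [399.4 143.6  64.3] zmax [64.3 73. ]
measAll 428 rect [399.7 143.7] [69.9 36.1] 76.2 med [397.7 139.3  63. ] zmax [63.  72.9]
marker 305 rect [549.7  64. ] [158.1  18.1] 89.7 med [549.1  54.1  16.4] zmax [16.4 21.9]
sleeve 362 rect [ 554.2 -110. ] [80.2 32.5] 89.5 med [ 552.4 -108.3   31.8] zmax [31.8 37.3]
rollerall 420 rect [ 554.2 -107.9] [116.6  32.5] 89.5 med [ 552.7 -107.5   30.9] zmax [30.9 37.2]
file 238 rect [683.3  24.5] [65.  78.4] 89.7 med [671.9  23.1  60.7] zmax [ 60.7 243.4]
dust 6182 rect [682.  -91.6] [ 82.1 237.5] 0.0 med [662.4 -67.3 349.9] zmax [349.9 466.3]
```

View pics/c1.png

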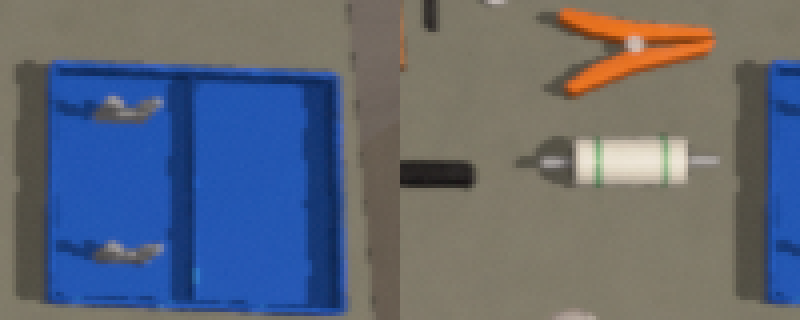

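View pics/c2.png

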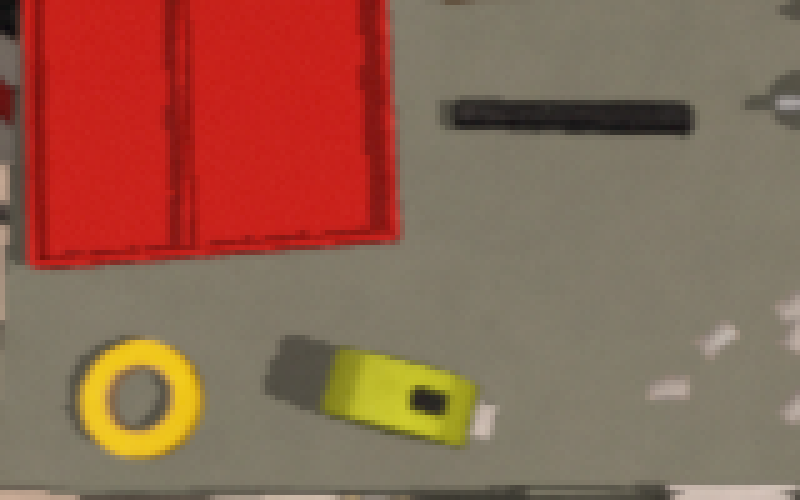

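```bash
cat >> h.py <<'E'
def plan(x,y,z,ang):  # world mm target, closing-line angle deg -> tool deltas
    M=T(); d=M[:3,:3].T@(np.array([x,y,z])/1000-M[:3,3])*1000
    cur=np.degrees(np.arctan2(M[1,1],M[0,1])); print('tx %.1f ty %.1f tz %.1f spin %.1f'%(*d,cur-ang),'now',np.round(M[:3,3]*1000,1),round(cur,1))
E
python3 - <<'E'
from h import *
for c in ['top','scene']:
    P=np.load(c+'P.npy'); X,Y,Z=[P[...,i] for i in range(3)]
    for lo,hi in [(.03,.1),(.1,.23),(.23,.4)]:
        for y in np.arange(-.4,.46,.1):
            k=(X>.35)&(X<.95)&(Y>y)&(Y<y+.1)&(Z>lo)&(Z<hi)
            if k.sum()>3: print(c,lo,round(y,2),'minx',round(np.percentile(X[k],1),3),k.sum())
plan(402,281,120,0)
E
```

```text
top 0.03 -0.4 minx 0.36 836
top 0.03 -0.3 minx 0.489 468
top 0.03 -0.2 minx 0.544 313
top 0.03 -0.1 minx 0.542 173
top 0.03 -0.0 minx 0.654 432
top 0.03 0.1 minx 0.379 803
top 0.03 0.2 minx 0.72 394
top 0.03 0.3 minx 0.657 548
top 0.03 0.4 minx 0.656 217
top 0.1 -0.4 minx 0.701 644
top 0.1 -0.3 minx 0.701 625
top 0.1 -0.2 minx 0.701 160
top 0.1 -0.0 minx 0.659 632
top 0.1 0.1 minx 0.702 638
top 0.1 0.2 minx 0.702 632
top 0.1 0.3 minx 0.661 987
top 0.1 0.4 minx 0.66 625
top 0.23 -0.4 minx 0.687 2085
top 0.23 -0.3 minx 0.683 1965
top 0.23 -0.2 minx 0.642 2491
top 0.23 -0.1 minx 0.642 2914
top 0.23 -0.0 minx 0.657 1945
top 0.23 0.1 minx 0.701 2109
top 0.23 0.2 minx 0.647 1779
top 0.23 0.3 minx 0.642 1244
top 0.23 0.4 minx 0.678 1183
scene 0.03 -0.4 minx 0.356 1582
scene 0.03 -0.3 minx 0.485 970
scene 0.03 -0.2 minx 0.542 772
scene 0.03 -0.1 minx 0.544 642
scene 0.03 -0.0 minx 0.651 529
scene 0.03 0.1 minx 0.375 765
scene 0.03 0.2 minx 0.714 394
scene 0.03 0.3 minx 0.654 484
scene 0.03 0.4 minx 0.651 197
scene 0.1 -0.4 minx 0.698 1940
scene 0.1 -0.3 minx 0.698 1625
scene 0.1 -0.2 minx 0.699 1345
scene 0.1 -0.1 minx 0.714 1037
scene 0.1 -0.0 minx 0.657 970
scene 0.1 0.1 minx 0.698 870
scene 0.1 0.2 minx 0.698 768
scene 0.1 0.3 minx 0.659 968
scene 0.1 0.4 minx 0.656 343
scene 0.23 -0.4 minx 0.683 3109
scene 0.23 -0.3 minx 0.679 2656
scene 0.23 -0.2 minx 0.639 2858
scene 0.23 -0.1 minx 0.638 1934
scene 0.23 -0.0 minx 0.667 1081
scene 0.23 0.1 minx 0.695 1384
scene 0.23 0.2 minx 0.644 1338
scene 0.23 0.3 minx 0.638 1120
scene 0.23 0.4 minx 0.679 608
tx -314.1 ty -198.3 tz 85.5 spin 74.8 now [151.  554.8 205.5] 74.8
```

Call:
{"fn": "servo_tool", "kwargs": {"deltas": [{"claw": 90, "tx": -314, "ty": -198, "tz": 85, "spin": 75}, {"claw": 90, "tx": -314, "ty": -198, "tz": 85, "spin": 75}, {"claw": 90, "tx": -314, "ty": -198, "tz": 85, "spin": 75}, {"claw": 90, "tx": -314, "ty": -198, "tz": 85, "spin": 75}, {"claw": 90, "tx": -314, "ty": -198, "tz": 85, "spin": 75}, {"claw": 90, "tx": -314, "ty": -198, "tz": 85, "spin": 75}, {"claw": 90, "tx": -314, "ty": -198, "tz": 85, "spin": 75}, {"claw": 90, "tx": -314, "ty": -198, "tz": 85, "spin": 75}, {"claw": 90, "tx": -314, "ty": -198, "tz": 85, "spin": 75}, {"claw": 90, "tx": -314, "ty": -198, "tz": 85, "spin": 75}, {"claw": 90, "tx": -314, "ty": -198, "tz": 85, "spin": 75}, {"claw": 90, "tx": -314, "ty": -198, "tz": 85, "spin": 75}], "newtons": 20}}

```text
t: 2.0
ee_pos: [0.4028, 0.2803, 0.1203]
eef_rot: [-3.141, 0.0, 1.563]
force: [-0.1, 0.3, -0.3]
width: 0.0896
finger_force: 0.0
```

Run:
```python
from h import *
im,P=cloud('wrist'); cv2.imwrite('pics/w1.png',im); C=c2w('wrist')
print([(np.round((C@np.r_[r['location'],1])[:3],3),round(r['conf'],2)) for r in models.recognise('tape_yellow','wrist')[:2]])
H,S,V=cv2.split(cv2.cvtColor(im,cv2.COLOR_BGR2HSV))
k=(H>18)&(H<32)&(S>150)&(P[...,2]>.008)&(P[...,2]<.03); p=P[k]
print(k.sum(),cv2.minEnclosingCircle(p[:,:2].astype(np.float32)*1000),np.median(p[:,2]))
plan(402,281,3,0); print(telemetry.state()['t'])
```

```text
[]
3160 ((393.83160400390625, 238.56228637695312), 75.39505004882812) 0.01580967597107616
tx -0.3 ty -0.1 tz 117.6 spin -0.1 now [402.1 281.3 120.6] -0.1
2.1
```

View pics/w1.png

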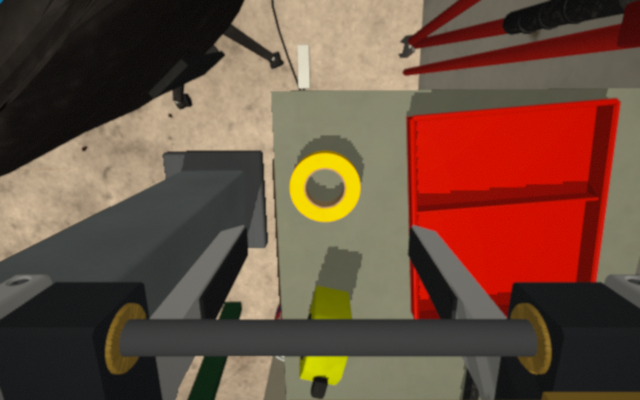

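The wrist view shows the yellow ring at (325,187), midway between the fingers, so I'm descending.

Call:
{"fn": "servo_tool", "kwargs": {"deltas": [{"claw": 82, "tz": 40}, {"claw": 82, "tz": 80}, {"claw": 82, "tz": 110}, {"claw": 82, "tz": 118}, {"claw": 82, "tz": 118}, {"claw": 50, "tz": 118}, {"claw": 50, "tz": 118}, {"claw": 50, "tz": 118}, {"claw": 50, "tz": 118}, {"claw": 50, "tz": 118}, {"claw": 50, "tz": 118}, {"claw": 50, "tz": 118}], "newtons": 20}}

```text
invalid input
```

Run:
```python
from h import *
plan(440,-30,130,-3.1);plan(534.4,-342,40,-3.1)
```

```text
tx -311.2 ty 38.7 tz -9.5 spin 3.0 now [402.1 281.3 120.6] -0.1
tx -623.0 ty 133.9 tz 80.4 spin 3.0 now [402.1 281.3 120.6] -0.1
```

Call:
{"fn": "servo_tool", "kwargs": {"deltas": [{"claw": 82, "tx": 0, "ty": 0, "tz": 40, "spin": 0}, {"claw": 82, "tx": 0, "ty": 0, "tz": 80, "spin": 0}, {"claw": 82, "tx": 0, "ty": 0, "tz": 110, "spin": 0}, {"claw": 82, "tx": 0, "ty": 0, "tz": 118, "spin": 0}, {"claw": 82, "tx": 0, "ty": 0, "tz": 118, "spin": 0}, {"claw": 50, "tx": 0, "ty": 0, "tz": 118, "spin": 0}, {"claw": 50, "tx": 0, "ty": 0, "tz": 118, "spin": 0}, {"claw": 50, "tx": 0, "ty": 0, "tz": 118, "spin": 0}, {"claw": 50, "tx": 0, "ty": 0, "tz": 118, "spin": 0}, {"claw": 50, "tx": 0, "ty": 0, "tz": 118, "spin": 0}, {"claw": 50, "tx": 0, "ty": 0, "tz": 118, "spin": 0}, {"claw": 50, "tx": 0, "ty": 0, "tz": 118, "spin": 0}], "newtons": 20}}

```text
t: 3.1
ee_pos: [0.4024, 0.2818, 0.0032]
eef_rot: [3.141, -0.001, 1.567]
force: [-1.1, 1.0, 6.5]
width: 0.0595
finger_force: 20.0
```

Run:
```python
from h import *
plan(440,-30,130,-3.1);plan(534.4,-342,40,-3.1)
```

```text
tx -311.5 ty 39.0 tz -127.1 spin 2.9 now [402.4 281.8   3.2] -0.2
tx -623.2 ty 134.6 tz -37.3 spin 2.9 now [402.4 281.8   3.2] -0.2
```

Call:
{"fn": "servo_tool", "kwargs": {"deltas": [{"claw": 50, "tx": 0, "ty": 0, "tz": -40, "spin": 0}, {"claw": 50, "tx": 0, "ty": 0, "tz": -80, "spin": 0}, {"claw": 50, "tx": -40, "ty": 5, "tz": -110, "spin": 3}, {"claw": 50, "tx": -360, "ty": 50, "tz": -110, "spin": 3}, {"claw": 50, "tx": -360, "ty": 50, "tz": -110, "spin": 3}, {"claw": 50, "tx": -360, "ty": 50, "tz": -110, "spin": 3}, {"claw": 50, "tx": -360, "ty": 50, "tz": -110, "spin": 3}, {"claw": 50, "tx": -360, "ty": 50, "tz": -110, "spin": 3}, {"claw": 50, "tx": -360, "ty": 50, "tz": -110, "spin": 3}, {"claw": 50, "tx": -360, "ty": 50, "tz": -110, "spin": 3}, {"claw": 50, "tx": -360, "ty": 50, "tz": -110, "spin": 3}, {"claw": 50, "tx": -360, "ty": 50, "tz": -110, "spin": 3}], "newtons": 20}}

```text
t: 4.1
ee_pos: [0.4526, -0.0859, 0.1128]
eef_rot: [3.138, 0.005, 1.508]
force: [0.5, 0.1, -0.1]
width: 0.0592
finger_force: 20.0
```

Run:
```python
from h import *
plan(534.4,-342,60,-3.1);plan(534.4,-342,10,-3.1)
```

```text
tx -250.2 ty 97.5 tz 54.2 spin -0.5 now [452.6 -85.9 112.8] -3.6
tx -250.0 ty 97.3 tz 104.2 spin -0.5 now [452.6 -85.9 112.8] -3.6
```

Call:
{"fn": "servo_tool", "kwargs": {"deltas": [{"claw": 50, "tx": -254, "ty": 98, "tz": 0, "spin": 0}, {"claw": 50, "tx": -254, "ty": 98, "tz": 0, "spin": 0}, {"claw": 50, "tx": -254, "ty": 98, "tz": 0, "spin": 0}, {"claw": 50, "tx": -254, "ty": 98, "tz": 0, "spin": 0}, {"claw": 50, "tx": -254, "ty": 98, "tz": 0, "spin": 0}, {"claw": 50, "tx": -254, "ty": 98, "tz": 0, "spin": 0}, {"claw": 50, "tx": -254, "ty": 98, "tz": 0, "spin": 0}, {"claw": 50, "tx": -254, "ty": 98, "tz": 40, "spin": 0}, {"claw": 50, "tx": -254, "ty": 98, "tz": 60, "spin": 0}, {"claw": 50, "tx": -254, "ty": 98, "tz": 60, "spin": 0}], "newtons": 20}}

```text
t: 4.93
ee_pos: [0.5307, -0.3357, 0.0471]
eef_rot: [-3.133, -0.006, 1.514]
force: [-0.4, 0.6, -0.2]
width: 0.0598
finger_force: 20.0
```

Run:
```python
from h import *
plan(534.4,-342,8,-3.1)
```

```text
tx -6.4 ty 4.4 tz 39.0 spin -0.2 now [ 530.7 -335.7   47.1] -3.3
```

Call:
{"fn": "servo_tool", "kwargs": {"deltas": [{"claw": 50, "tx": -6, "ty": 4, "tz": 20, "spin": 0}, {"claw": 50, "tx": -6, "ty": 4, "tz": 38, "spin": 0}, {"claw": 50, "tx": -6, "ty": 4, "tz": 40, "spin": 0}, {"claw": 50, "tx": -6, "ty": 4, "tz": 40, "spin": 0}, {"claw": 80, "tx": -6, "ty": 4, "tz": 40, "spin": 0}, {"claw": 80, "tx": -6, "ty": 4, "tz": 40, "spin": 0}, {"claw": 80, "tx": -6, "ty": 4, "tz": 40, "spin": 0}, {"claw": 80, "tx": -6, "ty": 4, "tz": 40, "spin": 0}, {"claw": 80, "tx": -6, "ty": 4, "tz": 10, "spin": 0}, {"claw": 80, "tx": -6, "ty": 4, "tz": -30, "spin": 0}, {"claw": 80, "tx": -6, "ty": 4, "tz": -60, "spin": 0}, {"claw": 80, "tx": -6, "ty": 4, "tz": -60, "spin": 0}], "newtons": 20}}

```text
t: 5.93
ee_pos: [0.5416, -0.3471, 0.1203]
eef_rot: [3.13, 0.008, 1.514]
force: [0.8, -0.1, 0.0]
width: 0.0801
finger_force: 0.0
```

Run:
```python
from h import *
plan(553,-107,100,0)
```

```text
tx 240.6 ty -2.3 tz 18.3 spin -3.2 now [ 541.6 -347.1  120.3] -3.2
```

Call:
{"fn": "servo_tool", "kwargs": {"deltas": [{"claw": 80, "tx": 236, "ty": -75, "tz": 5, "spin": -3}, {"claw": 80, "tx": 236, "ty": -75, "tz": 5, "spin": -3}, {"claw": 80, "tx": 236, "ty": -75, "tz": 5, "spin": -3}, {"claw": 80, "tx": 236, "ty": -75, "tz": 5, "spin": -3}, {"claw": 80, "tx": 236, "ty": -75, "tz": 5, "spin": -3}, {"claw": 80, "tx": 236, "ty": -75, "tz": 5, "spin": -3}, {"claw": 80, "tx": 236, "ty": -75, "tz": 5, "spin": -3}, {"claw": 80, "tx": 236, "ty": -75, "tz": 5, "spin": -3}, {"claw": 80, "tx": 236, "ty": -75, "tz": 5, "spin": -3}, {"claw": 80, "tx": 236, "ty": -75, "tz": 5, "spin": -3}], "newtons": 20}}

```text
t: 6.77
ee_pos: [0.4771, -0.1056, 0.1077]
eef_rot: [3.14, 0.001, 1.566]
force: [0.3, -0.0, 1.0]
width: 0.0802
finger_force: 0.0
```

Run:
```python
from h import *
im,P=cloud('wrist'); cv2.imwrite('pics/w2.png',im); np.save('w2.npy',P); C=c2w('wrist')
print([(np.round((C@np.r_[r['location'],1])[:3],3),round(r['conf'],2)) for r in models.recognise('mini_roller','wrist')[:2]])
X,Y,Z=[P[...,i] for i in range(3)]
S=cv2.cvtColor(im,cv2.COLOR_BGR2HSV)[...,1]; V=im.min(2)
k=(X>.52)&(X<.59)&(Y>-.165)&(Y<-.055)&(Z>.022)&(Z<.045)&(V>110)
p=P[k];print(k.sum()); 
if len(p): r=cv2.minAreaRect(p[:,:2].astype(np.float32)*1000); print(r)
plan(553,-107,60,0);print(telemetry.state()['t'])
```

```text
[(array([ 0.551, -0.094,  0.026]), 0.79)]
2877
((553.9358520507812, -101.48588562011719), (32.0222053527832, 83.55381774902344), 0.15262845158576965)
tx -0.8 ty 76.1 tz 47.5 spin -0.3 now [ 476.8 -105.7  107.4] -0.3
6.8667
```

View pics/w2.png

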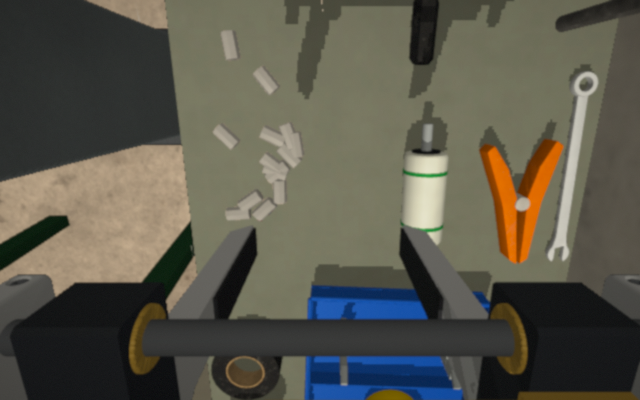

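Run:
```python
from h import *
P=np.load('w2.npy'); im=cv2.imread('pics/w2.png').astype(int)
for u,v in [(425,151),(425,175),(421,229),(425,202),(428,125)]: print(u,v,np.round(np.nanmedian(P[v-1:v+2,u-3:u+4],axis=(0,1)),4))
C=c2w('top');t=cv2.imread('pics/top0.png').astype(int); Pt=np.load('topP.npy')
g=t[...,1]-(t[...,0]+t[...,2])/2
print([(u,round(g[187:194,u].mean(),0),np.round(np.nanmedian(Pt[187:194,u,1]),4)) for u in range(340,376)])
```

```text
425 151 [ 0.5517 -0.0687  0.0236]
425 175 [ 0.5505 -0.0852  0.0334]
421 229 [ 0.5497 -0.1277  0.034 ]
425 202 [ 0.5518 -0.1066  0.0332]
428 125 [ 0.5538 -0.0494  0.0201]
[(340, np.float64(1.0), np.float64(-0.0636)), (341, np.float64(2.0), np.float64(-0.0664)), (342, np.float64(1.0), np.float64(-0.0688)), (343, np.float64(1.0), np.float64(-0.0702)), (344, np.float64(2.0), np.float64(-0.0726)), (345, np.float64(4.0), np.float64(-0.0751)), (346, np.float64(4.0), np.float64(-0.0776)), (347, np.float64(4.0), np.float64(-0.0803)), (348, np.float64(16.0), np.float64(-0.0829)), (349, np.float64(44.0), np.float64(-0.0856)), (350, np.float64(25.0), np.float64(-0.088)), (351, np.float64(5.0), np.float64(-0.0908)), (352, np.float64(4.0), np.float64(-0.0933)), (353, np.float64(4.0), np.float64(-0.0961)), (354, np.float64(4.0), np.float64(-0.0987)), (355, np.float64(4.0), np.float64(-0.1012)), (356, np.float64(4.0), np.float64(-0.1038)), (357, np.float64(4.0), np.float64(-0.1064)), (358, np.float64(4.0), np.float64(-0.1092)), (359, np.float64(4.0), np.float64(-0.1116)), (360, np.float64(4.0), np.float64(-0.1142)), (361, np.float64(4.0), np.float64(-0.1168)), (362, np.float64(3.0), np.float64(-0.1196)), (363, np.float64(4.0), np.float64(-0.1222)), (364, np.float64(5.0), np.float64(-0.1246)), (365, np.float64(17.0), np.float64(-0.1273)), (366, np.float64(38.0), np.float64(-0.13)), (367, np.float64(16.0), np.float64(-0.1326)), (368, np.float64(5.0), np.float64(-0.1353)), (369, np.float64(4.0), np.float64(-0.1377)), (370, np.float64(4.0), np.float64(-0.1407)), (371, np.float64(2.0), np.float64(-0.1432)), (372, np.float64(2.0), np.float64(-0.1466)), (373, np.float64(2.0), np.float64(-0.1525)), (374, np.float64(2.0), np.float64(-0.1552)), (375, np.float64(3.0), np.float64(-0.1579))]
```

Call:
{"fn": "servo_tool", "kwargs": {"deltas": [{"claw": 52, "tx": -1, "ty": 40, "tz": 10, "spin": 0}, {"claw": 52, "tx": -1, "ty": 76, "tz": 30, "spin": 0}, {"claw": 52, "tx": -1, "ty": 76, "tz": 45, "spin": 0}, {"claw": 52, "tx": -1, "ty": 76, "tz": 45, "spin": 0}, {"claw": 52, "tx": -1, "ty": 76, "tz": 75, "spin": 0}, {"claw": 52, "tx": -1, "ty": 76, "tz": 98, "spin": 0}, {"claw": 52, "tx": -1, "ty": 76, "tz": 105, "spin": 0}, {"claw": 52, "tx": -1, "ty": 76, "tz": 105, "spin": 0}, {"claw": 25, "tx": -1, "ty": 76, "tz": 105, "spin": 0}, {"claw": 25, "tx": -1, "ty": 76, "tz": 105, "spin": 0}, {"claw": 25, "tx": -1, "ty": 76, "tz": 105, "spin": 0}, {"claw": 25, "tx": -1, "ty": 76, "tz": 105, "spin": 0}], "newtons": 25}}

```text
t: 7.87
ee_pos: [0.5529, -0.1061, 0.0035]
eef_rot: [3.14, 0.001, 1.567]
force: [-0.0, 0.2, 3.0]
width: 0.0337
finger_force: 25.0
```

Run:
```python
from h import *
plan(539.3,-248.5,90,-93.1);print(telemetry.state()['t'])
```

```text
tx -142.5 ty -12.8 tz -86.4 spin 92.9 now [ 552.9 -106.1    3.5] -0.2
7.8667
```

Call:
{"fn": "servo_tool", "kwargs": {"deltas": [{"claw": 25, "tx": 0, "ty": 0, "tz": -30, "spin": 0}, {"claw": 25, "tx": 0, "ty": -30, "tz": -60, "spin": 0}, {"claw": 25, "tx": 0, "ty": -60, "tz": -87, "spin": 7}, {"claw": 25, "tx": -30, "ty": -60, "tz": -87, "spin": 14}, {"claw": 25, "tx": -50, "ty": -60, "tz": -87, "spin": 21}, {"claw": 25, "tx": -70, "ty": -50, "tz": -87, "spin": 28}, {"claw": 25, "tx": -90, "ty": -45, "tz": -87, "spin": 35}, {"claw": 25, "tx": -110, "ty": -40, "tz": -87, "spin": 42}, {"claw": 25, "tx": -130, "ty": -30, "tz": -87, "spin": 49}, {"claw": 25, "tx": -143, "ty": -20, "tz": -87, "spin": 56}, {"claw": 25, "tx": -143, "ty": -13, "tz": -87, "spin": 63}, {"claw": 25, "tx": -143, "ty": -13, "tz": -87, "spin": 70}], "newtons": 25}}

```text
t: 8.87
ee_pos: [0.54, -0.2499, 0.0895]
eef_rot: [3.141, -0.001, 0.338]
force: [-0.4, 1.3, -1.6]
width: 0.0334
finger_force: 25.0
```

Call:
{"fn": "servo_tool", "kwargs": {"deltas": [{"claw": 25, "tx": 0, "ty": 0, "tz": 0, "spin": 7}, {"claw": 25, "tx": 0, "ty": 0, "tz": 0, "spin": 14}, {"claw": 25, "tx": 0, "ty": 0, "tz": 0, "spin": 21}, {"claw": 25, "tx": 0, "ty": 0, "tz": 0, "spin": 23}, {"claw": 25, "tx": 0, "ty": 0, "tz": 0, "spin": 23}, {"claw": 25, "tx": 0, "ty": 0, "tz": 0, "spin": 23}], "newtons": 25}}

```text
t: 9.37
ee_pos: [0.5384, -0.2485, 0.0895]
eef_rot: [-3.141, 0.0, -0.055]
force: [-0.1, 0.3, -1.1]
width: 0.0336
finger_force: 25.0
```

Run:
```python
from h import *
im,P=cloud('wrist'); cv2.imwrite('pics/w3.png',im); np.save('w3.npy',P)
t,Pt=cloud('top'); np.save('t3.npy',Pt); c=cv2.resize(t[140:240,380:480],None,fx=4,fy=4,interpolation=3); cv2.imwrite('pics/t3.png',c)
cv2.imwrite('pics/m3.png',np.hstack([c,cv2.resize(im[:, 120:520],(400,400))]))
plan(539.3,-248.5,17,-93.1);print(telemetry.state()['t'])
```

```text
tx 0.8 ty -0.0 tz 72.5 spin -0.1 now [ 538.5 -248.5   89.5] -93.2
9.4667
```

View pics/m3.png

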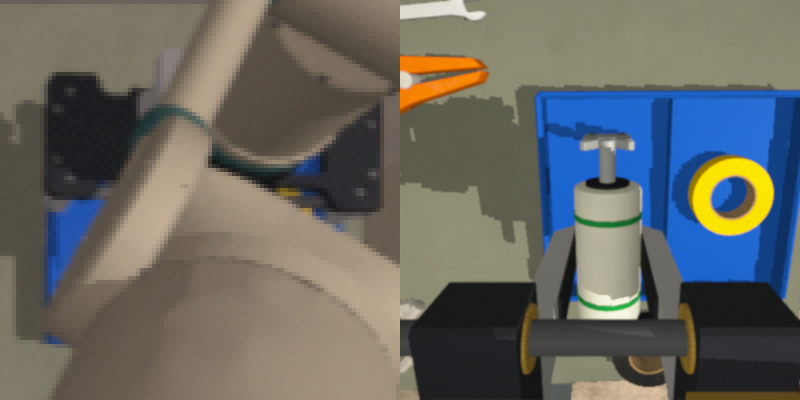

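The picture shows the axle end at (607,160) in line with the far bracket at (607,143). The yellow tape lies flat in the right compartment at (733,195). I'll check the lateral alignment numerically.

Run:
```python
from h import *
P=np.load('w3.npy')
for v in [136,139,142,145,148,152,156,160,165,170,175]:
    r=P[v,285:370]; k=r[:,2]>.03
    if k.any(): q=r[k]; print(v,'y',np.round([q[:,1].min(),q[:,1].max()],4),'x',round(np.median(q[:,0]),4),'z',round(np.median(q[:,2]),4),k.sum())
Pt=np.load('t3.npy')
```

```text
139 y [-0.2673 -0.2348] x 0.5903 z 0.0409 47
142 y [-0.2678 -0.2336] x 0.5892 z 0.0491 53
145 y [-0.2678 -0.2334] x 0.5871 z 0.0491 55
148 y [-0.2677 -0.2333] x 0.5857 z 0.0497 47
152 y [-0.255  -0.2478] x 0.5912 z 0.1059 16
156 y [-0.2549 -0.2478] x 0.5894 z 0.1062 16
160 y [-0.2548 -0.2476] x 0.5874 z 0.1062 16
165 y [-0.2547 -0.2475] x 0.585 z 0.1061 16
170 y [-0.2546 -0.2473] x 0.5825 z 0.1063 16
175 y [-0.2544 -0.2471] x 0.5801 z 0.1061 16
```

Call:
{"fn": "servo_tool", "kwargs": {"deltas": [{"claw": 25, "tx": 1, "ty": 0, "tz": 25, "spin": 0}, {"claw": 25, "tx": 1, "ty": 0, "tz": 40, "spin": 0}, {"claw": 25, "tx": 1, "ty": 0, "tz": 50, "spin": 0}, {"claw": 25, "tx": 1, "ty": 0, "tz": 58, "spin": 0}, {"claw": 25, "tx": 1, "ty": 0, "tz": 64, "spin": 0}, {"claw": 25, "tx": 1, "ty": 0, "tz": 69, "spin": 0}, {"claw": 25, "tx": 1, "ty": 0, "tz": 72, "spin": 0}, {"claw": 25, "tx": 1, "ty": 0, "tz": 72, "spin": 0}, {"claw": 25, "tx": 1, "ty": 0, "tz": 72, "spin": 0}], "newtons": 25}}

```text
t: 10.22
ee_pos: [0.5399, -0.2488, 0.0177]
eef_rot: [3.141, -0.001, -0.056]
force: [-0.4, -0.3, -1.2]
width: 0.0334
finger_force: 25.0
```

Clean entry with no contact force. Next I release and lift.

Call:
{"fn": "servo_tool", "kwargs": {"deltas": [{"claw": 48, "tx": 0, "ty": 0, "tz": 0, "spin": 0}, {"claw": 48, "tx": 0, "ty": 0, "tz": 0, "spin": 0}, {"claw": 48, "tx": 0, "ty": 0, "tz": 0, "spin": 0}, {"claw": 48, "tx": 0, "ty": 0, "tz": 0, "spin": 0}, {"claw": 48, "tx": 0, "ty": 0, "tz": -20, "spin": 0}, {"claw": 48, "tx": 0, "ty": 0, "tz": -50, "spin": 0}, {"claw": 48, "tx": 0, "ty": 0, "tz": -85, "spin": 0}, {"claw": 48, "tx": 0, "ty": 0, "tz": -85, "spin": 0}, {"claw": 48, "tx": 0, "ty": 0, "tz": -85, "spin": 0}], "newtons": 25}}

```text
t: 10.97
ee_pos: [0.5412, -0.2496, 0.105]
eef_rot: [3.139, -0.005, -0.056]
force: [-0.2, 0.6, 0.5]
width: 0.0483
finger_force: 0.0
```

Run:
```python
from h import *
im,P=cloud('wrist'); cv2.imwrite('pics/w4.png',im)
for v in range(130,190,4):
    r=P[v,305:350]; print(v,np.round(np.nanmedian(r[18:25],axis=0),4))
plan(480,60,115,-1.5);print(telemetry.state()['t'])
```

```text
130 [ 0.5967 -0.2519  0.0335]
134 [ 0.5938 -0.2521  0.033 ]
138 [ 0.591  -0.2519  0.0331]
142 [ 0.5881 -0.2518  0.0333]
146 [ 0.5852 -0.2516  0.0337]
150 [ 0.5823 -0.2515  0.0334]
154 [ 0.5793 -0.2513  0.0333]
158 [ 0.5776 -0.2512  0.0409]
162 [ 0.5757 -0.2511  0.0464]
166 [ 0.5729 -0.251   0.0462]
170 [ 0.57   -0.2508  0.0464]
174 [ 0.5672 -0.2509  0.0465]
178 [ 0.5643 -0.2504  0.0464]
182 [ 0.5616 -0.2503  0.047 ]
186 [ 0.5584 -0.2501  0.0461]
tx -77.1 ty -304.9 tz -12.1 spin -91.7 now [ 539.9 -248.8  103.2] -93.2
11.0167
```

View pics/w4.png

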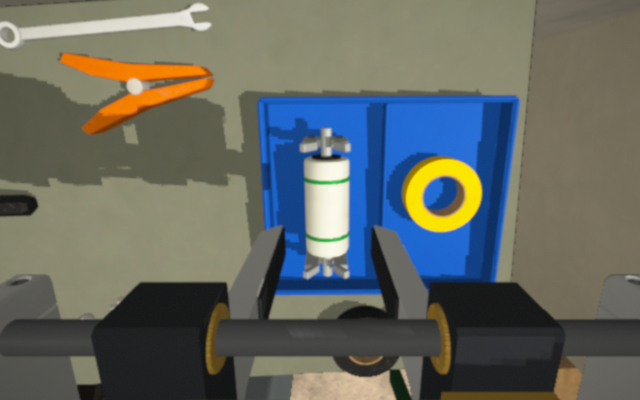

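The picture shows the roller seated, with axle ends on both brackets at (325,143) and (325,268). The axle's top is at 33 mm, so its axis is about 29 mm up and level. The marker is next.

Call:
{"fn": "servo_tool", "kwargs": {"deltas": [{"claw": 48, "tx": -77, "ty": -50, "tz": -12, "spin": -92}, {"claw": 48, "tx": -77, "ty": -90, "tz": -12, "spin": -92}, {"claw": 48, "tx": -77, "ty": -130, "tz": -12, "spin": -92}, {"claw": 48, "tx": -77, "ty": -305, "tz": -12, "spin": -92}, {"claw": 48, "tx": -77, "ty": -305, "tz": -12, "spin": -92}, {"claw": 48, "tx": -77, "ty": -305, "tz": -12, "spin": -92}, {"claw": 48, "tx": -77, "ty": -305, "tz": -12, "spin": -92}, {"claw": 48, "tx": -77, "ty": -305, "tz": -12, "spin": -92}, {"claw": 48, "tx": -77, "ty": -305, "tz": -12, "spin": -92}, {"claw": 48, "tx": -77, "ty": -305, "tz": -12, "spin": -92}, {"claw": 48, "tx": -77, "ty": -305, "tz": -12, "spin": -92}, {"claw": 48, "tx": -77, "ty": -305, "tz": -12, "spin": -92}], "newtons": 25}}

```text
t: 12.02
ee_pos: [0.4784, 0.0609, 0.1128]
eef_rot: [-3.138, 0.0, 1.451]
force: [-0.3, -0.7, 0.6]
width: 0.0482
finger_force: 0.0
```

Call:
{"fn": "servo_tool", "kwargs": {"deltas": [{"claw": 48, "tx": 0, "ty": 0, "tz": 0, "spin": -6}, {"claw": 48, "tx": 0, "ty": 0, "tz": 0, "spin": -6}, {"claw": 48, "tx": 0, "ty": 0, "tz": 0, "spin": -6}], "newtons": 25}}

```text
t: 12.27
ee_pos: [0.4789, 0.0602, 0.1133]
eef_rot: [-3.139, -0.0, 1.546]
force: [-0.5, -0.6, -0.5]
width: 0.0477
finger_force: 0.0
```

Run:
```python
from h import *
im,P=cloud('wrist'); cv2.imwrite('pics/w5.png',im); np.save('w5.npy',P)
X,Y,Z=[P[...,i] for i in range(3)]
k=(X>.50)&(X<.60)&(Y>-.04)&(Y<.15)&(Z>.007)&(Z<.03)&(im.max(2)<90)
p=P[k];print(k.sum(),cv2.minAreaRect(p[:,:2].astype(np.float32)*1000),np.percentile(p[:,2],95))
plan(549,60,60,-1.5);print(telemetry.state()['t'])
```

```text
2828 ((549.3364868164062, 60.9993782043457), (126.50546264648438, 19.0815486907959), 88.24759674072266) 0.017899365994351567
tx 1.6 ty 70.0 tz 53.3 spin 0.1 now [479.1  60.2 113.5] -1.4
12.3167
```

View pics/w5.png

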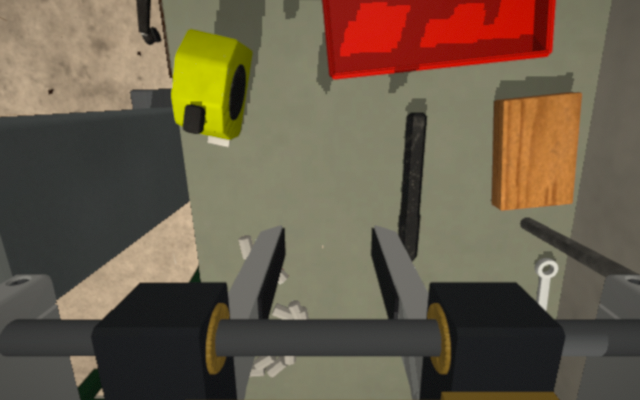

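The marker spans (416,115) to (410,255), centred at (549,61) mm. I'm approaching and gripping.

Call:
{"fn": "servo_tool", "kwargs": {"deltas": [{"claw": 42, "tx": 4, "ty": 35, "tz": 20, "spin": 0}, {"claw": 42, "tx": 4, "ty": 70, "tz": 45, "spin": 0}, {"claw": 42, "tx": 4, "ty": 70, "tz": 60, "spin": 0}, {"claw": 42, "tx": 4, "ty": 70, "tz": 85, "spin": 0}, {"claw": 42, "tx": 4, "ty": 70, "tz": 105, "spin": 0}, {"claw": 42, "tx": 4, "ty": 70, "tz": 111, "spin": 0}, {"claw": 42, "tx": 4, "ty": 70, "tz": 111, "spin": 0}, {"claw": 10, "tx": 4, "ty": 70, "tz": 111, "spin": 0}, {"claw": 10, "tx": 4, "ty": 70, "tz": 111, "spin": 0}, {"claw": 10, "tx": 4, "ty": 70, "tz": 111, "spin": 0}, {"claw": 10, "tx": 4, "ty": 70, "tz": 111, "spin": 0}, {"claw": 10, "tx": 4, "ty": 70, "tz": 111, "spin": 0}], "newtons": 20}}

```text
t: 13.32
ee_pos: [0.5505, 0.0626, 0.0042]
eef_rot: [3.14, -0.0, 1.548]
force: [-0.2, -0.2, 2.5]
width: 0.0182
finger_force: 20.0
```

Run:
```python
from h import *
plan(553.7,305.5,70,94.1);plan(551.7,305.5,70,-85.9);print(telemetry.state())
```

```text
tx 242.9 ty -2.2 tz -65.8 spin -95.4 now [550.5  62.6   4.2] -1.3
tx 242.8 ty -4.2 tz -65.8 spin 84.6 now [550.5  62.6   4.2] -1.3
{'t': 13.3167, 'joints': array([-1.23637176e-02,  4.30276685e-01,  1.83022593e+00,  7.09880891e-05,
        8.79567412e-01,  1.02250202e-02]), 'qvel': array([-6.24270750e-05,  1.95320307e-03, -9.47143892e-04, -1.35231564e-03,
        1.60876721e-03, -2.57774085e-03]), 'joint_efforts': array([ 2.13026069e-02, -4.15146840e+01, -1.65539521e+01,  6.74547348e-02,
       -3.51572188e-02, -6.78618657e-03]), 'ee_pos': array([0.55048976, 0.06262021, 0.00422358]), 'eef_rot': array([ 3.14007067e+00, -7.03282990e-05,  1.54816243e+00]), 'force': array([-0.17066616, -0.15093627,  2.53256172]), 'ft_torque': array([-0.09580033,  0.03876777, -0.01563392]), 'finger_force': 19.99715745449066, 'width': 0.018152488042837173}
```

Call:
{"fn": "servo_tool", "kwargs": {"deltas": [{"claw": 10, "tx": 0, "ty": 0, "tz": -35, "spin": 0}, {"claw": 10, "tx": 10, "ty": -30, "tz": -65, "spin": 0}, {"claw": 10, "tx": 30, "ty": -55, "tz": -85, "spin": -7}, {"claw": 10, "tx": 50, "ty": -55, "tz": -85, "spin": -14}, {"claw": 10, "tx": 80, "ty": -55, "tz": -85, "spin": -21}, {"claw": 10, "tx": 110, "ty": -55, "tz": -85, "spin": -28}, {"claw": 10, "tx": 140, "ty": -55, "tz": -85, "spin": -35}, {"claw": 10, "tx": 170, "ty": -55, "tz": -85, "spin": -42}, {"claw": 10, "tx": 200, "ty": -50, "tz": -85, "spin": -49}, {"claw": 10, "tx": 220, "ty": -45, "tz": -85, "spin": -56}, {"claw": 10, "tx": 235, "ty": -40, "tz": -85, "spin": -63}, {"claw": 10, "tx": 243, "ty": -30, "tz": -85, "spin": -70}], "newtons": 20}}

```text
t: 14.32
ee_pos: [0.5246, 0.3085, 0.0887]
eef_rot: [3.141, -0.001, 2.778]
force: [-0.3, 0.6, 0.3]
width: 0.0185
finger_force: 20.0
```

Call:
{"fn": "servo_tool", "kwargs": {"deltas": [{"claw": 10, "tx": 0, "ty": 0, "tz": 0, "spin": -7}, {"claw": 10, "tx": 0, "ty": 0, "tz": 0, "spin": -14}, {"claw": 10, "tx": 0, "ty": 0, "tz": 0, "spin": -21}, {"claw": 10, "tx": 0, "ty": 0, "tz": 0, "spin": -25}, {"claw": 10, "tx": 0, "ty": 0, "tz": 0, "spin": -25}, {"claw": 10, "tx": 0, "ty": 0, "tz": 0, "spin": -25}], "newtons": 20}}

```text
t: 14.82
ee_pos: [0.5254, 0.3062, 0.0886]
eef_rot: [3.141, 0.0, -3.079]
force: [0.9, 0.6, -0.4]
width: 0.0184
finger_force: 20.0
```

Run:
```python
from h import *
im,P=cloud('wrist'); cv2.imwrite('pics/w6.png',im); np.save('w6.npy',P)
H,S,V=cv2.split(cv2.cvtColor(im,cv2.COLOR_BGR2HSV)); X,Y,Z=[P[...,i] for i in range(3)]
k=((H<8)|(H>172))&(S>150)&(Z>.015)&(Z<.03)&(Y<.36)&(Y>.13)&(X<.65); p=P[k]; print(k.sum(),cv2.minAreaRect(p[:,:2].astype(np.float32)*1000))
plan(553.7,305.5,8,94.1);print(telemetry.state()['t'])
```

```text
5154 ((551.5620727539062, 251.8950653076172), (154.52166748046875, 194.44100952148438), 4.418481826782227)
tx -28.2 ty -2.5 tz 80.6 spin -0.5 now [525.4 306.2  88.6] 93.6
14.8667
```

View pics/w6.png

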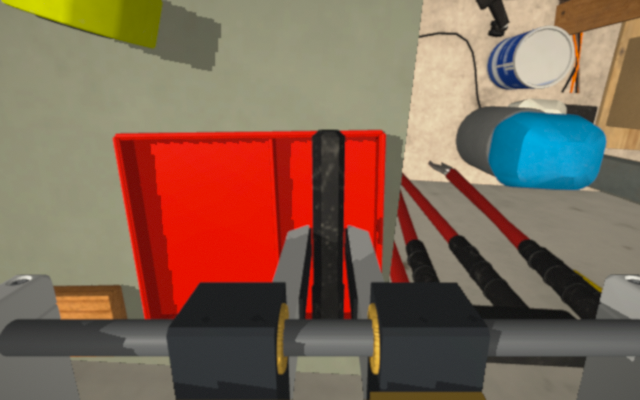

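The marker at (328,135–300) is midway between the divider (277) and the left wall (380). It needs to go about 28 mm towards the back, then down.

Call:
{"fn": "servo_tool", "kwargs": {"deltas": [{"claw": 10, "tx": -15, "ty": -2, "tz": 0, "spin": 0}, {"claw": 10, "tx": -28, "ty": -2, "tz": 15, "spin": 0}, {"claw": 10, "tx": -28, "ty": -2, "tz": 35, "spin": 0}, {"claw": 10, "tx": -28, "ty": -2, "tz": 55, "spin": 0}, {"claw": 10, "tx": -28, "ty": -2, "tz": 70, "spin": 0}, {"claw": 10, "tx": -28, "ty": -2, "tz": 79, "spin": 0}, {"claw": 10, "tx": -28, "ty": -2, "tz": 80, "spin": 0}, {"claw": 10, "tx": -28, "ty": -2, "tz": 80, "spin": 0}], "newtons": 20}}

```text
t: 15.53
ee_pos: [0.5535, 0.306, 0.0083]
eef_rot: [-3.142, -0.0, -3.077]
force: [0.1, 1.1, 0.2]
width: 0.0184
finger_force: 20.0
```

Call:
{"fn": "servo_tool", "kwargs": {"deltas": [{"claw": 36, "tx": 0, "ty": 0, "tz": 0, "spin": 0}, {"claw": 36, "tx": 0, "ty": 0, "tz": 0, "spin": 0}, {"claw": 36, "tx": 0, "ty": 0, "tz": 0, "spin": 0}, {"claw": 36, "tx": 0, "ty": 0, "tz": -25, "spin": 0}, {"claw": 36, "tx": 0, "ty": 0, "tz": -60, "spin": 0}, {"claw": 36, "tx": 0, "ty": 0, "tz": -90, "spin": 0}, {"claw": 36, "tx": 0, "ty": 0, "tz": -90, "spin": 0}, {"claw": 36, "tx": 0, "ty": 0, "tz": -90, "spin": 0}], "newtons": 20}}

```text
t: 16.2
ee_pos: [0.555, 0.3067, 0.1012]
eef_rot: [3.14, 0.005, -3.077]
force: [-0.4, 0.1, -0.9]
width: 0.0361
finger_force: 0.0
```

Run:
```python
from h import *
im,P=cloud('wrist'); cv2.imwrite('pics/w7.png',im)
X,Y,Z=[P[...,i] for i in range(3)]
k=(X>.46)&(X<.63)&(Y>.274)&(Y<.335)&(Z<.05)&(im.max(2)<90)&(np.abs(np.arange(640)-328)[None]<30)&(np.arange(400)[:,None]<300)
p=P[k];print(k.sum(),cv2.minAreaRect(p[:,:2].astype(np.float32)*1000),np.percentile(p[:,2],[5,50,95]))
plan(399,144,130,-14.4);print(telemetry.state()['t'])
```

```text
3020 ((555.1666259765625, 305.9772644042969), (125.98167419433594, 16.771942138671875), 3.2721426486968994) [0.0147783  0.02002171 0.02202692]
tx 164.8 ty -151.7 tz -31.1 spin 108.1 now [553.6 306.1  99.3] 93.7
16.25
```

Call:
{"fn": "servo_tool", "kwargs": {"deltas": [{"claw": 70, "tx": 165, "ty": -152, "tz": -31, "spin": 108}, {"claw": 70, "tx": 165, "ty": -152, "tz": -31, "spin": 108}, {"claw": 70, "tx": 165, "ty": -152, "tz": -31, "spin": 108}, {"claw": 70, "tx": 165, "ty": -152, "tz": -31, "spin": 108}, {"claw": 70, "tx": 165, "ty": -152, "tz": -31, "spin": 108}, {"claw": 70, "tx": 165, "ty": -152, "tz": -31, "spin": 108}, {"claw": 70, "tx": 165, "ty": -152, "tz": -31, "spin": 108}, {"claw": 70, "tx": 165, "ty": -152, "tz": -31, "spin": 108}, {"claw": 70, "tx": 165, "ty": -152, "tz": -31, "spin": 108}, {"claw": 70, "tx": 165, "ty": -152, "tz": -31, "spin": 108}, {"claw": 70, "tx": 165, "ty": -152, "tz": -31, "spin": 108}, {"claw": 70, "tx": 165, "ty": -152, "tz": -31, "spin": 108}], "newtons": 20}}

```text
t: 17.25
ee_pos: [0.3972, 0.1434, 0.1279]
eef_rot: [-3.138, 0.0, 1.7]
force: [0.1, 0.8, -0.7]
width: 0.0702
finger_force: 0.0
```

Call:
{"fn": "servo_tool", "kwargs": {"deltas": [{"claw": 70, "tx": 0, "ty": 0, "tz": 0, "spin": 22}, {"claw": 70, "tx": 0, "ty": 0, "tz": 0, "spin": 22}, {"claw": 70, "tx": 0, "ty": 0, "tz": 0, "spin": 22}, {"claw": 70, "tx": 0, "ty": 0, "tz": 0, "spin": 22}, {"claw": 70, "tx": 0, "ty": 0, "tz": 0, "spin": 22}, {"claw": 70, "tx": 0, "ty": 0, "tz": 0, "spin": 22}], "newtons": 20}}

```text
t: 17.75
ee_pos: [0.398, 0.1435, 0.1287]
eef_rot: [-3.14, 0.001, 1.325]
force: [0.5, 0.7, -0.2]
width: 0.0704
finger_force: 0.0
```

Run:
```python
from h import *
im,P=cloud('wrist'); cv2.imwrite('pics/w8.png',im)
X,Y,Z=[P[...,i] for i in range(3)]
H,S,V=cv2.split(cv2.cvtColor(im,cv2.COLOR_BGR2HSV))
k=(X>.33)&(X<.47)&(Y>.07)&(Y<.22)&(Z>.055)&(Z<.075)&(S>150)&(H>24)&(H<40)
p=P[k];print(k.sum(),cv2.minAreaRect(p[:,:2].astype(np.float32)*1000),np.percentile(p[:,2],[50,95]))
plan(399,144,25,-14.4);print(telemetry.state()['t'])
```

```text
2888 ((399.16204833984375, 147.102783203125), (55.74430847167969, 33.53156661987305), 76.70378112792969) [0.06452865 0.06623056]
tx 0.7 ty 0.8 tz 103.9 spin 0.3 now [398.2 143.6 128.9] -14.1
17.8
```

View pics/w8.png

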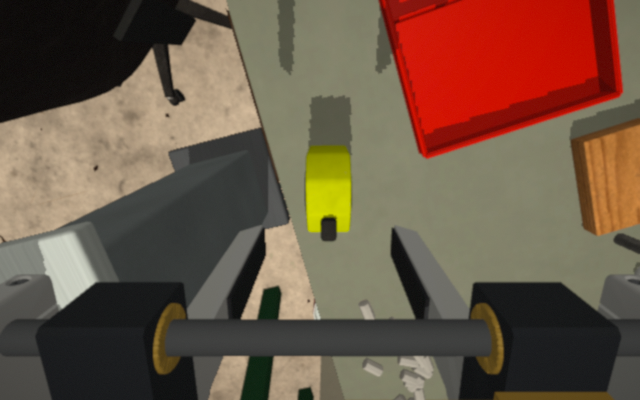

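The tape measure (328,188) is centred between the fingers and aligned with them.

Call:
{"fn": "servo_tool", "kwargs": {"deltas": [{"claw": 70, "tx": 1, "ty": 1, "tz": 40, "spin": 0}, {"claw": 65, "tx": 1, "ty": 1, "tz": 80, "spin": 0}, {"claw": 60, "tx": 1, "ty": 1, "tz": 105, "spin": 0}, {"claw": 60, "tx": 1, "ty": 1, "tz": 108, "spin": 0}, {"claw": 25, "tx": 1, "ty": 1, "tz": 108, "spin": 0}, {"claw": 25, "tx": 1, "ty": 1, "tz": 108, "spin": 0}, {"claw": 25, "tx": 1, "ty": 1, "tz": 108, "spin": 0}, {"claw": 25, "tx": 1, "ty": 1, "tz": 108, "spin": 0}, {"claw": 25, "tx": 1, "ty": 1, "tz": 108, "spin": 0}, {"claw": 25, "tx": 1, "ty": 1, "tz": 108, "spin": 0}], "newtons": 30}}

```text
t: 18.63
ee_pos: [0.4007, 0.1447, 0.0228]
eef_rot: [3.14, -0.001, 1.322]
force: [-1.5, 0.3, 7.0]
width: 0.0336
finger_force: 30.0
```

Run:
```python
from h import *
plan(560,212,80,-85.9);print(telemetry.state()['t'])
```

```text
tx 104.4 ty 138.0 tz -56.8 spin 71.7 now [400.7 144.7  22.8] -14.2
18.6333
```

Call:
{"fn": "servo_tool", "kwargs": {"deltas": [{"claw": 25, "tx": 0, "ty": 0, "tz": -30, "spin": 0}, {"claw": 25, "tx": 0, "ty": 0, "tz": -57, "spin": 7}, {"claw": 25, "tx": 20, "ty": 25, "tz": -57, "spin": 14}, {"claw": 25, "tx": 40, "ty": 50, "tz": -57, "spin": 21}, {"claw": 25, "tx": 55, "ty": 70, "tz": -57, "spin": 28}, {"claw": 25, "tx": 70, "ty": 90, "tz": -57, "spin": 35}, {"claw": 25, "tx": 85, "ty": 110, "tz": -57, "spin": 42}, {"claw": 25, "tx": 95, "ty": 125, "tz": -57, "spin": 49}, {"claw": 25, "tx": 104, "ty": 138, "tz": -57, "spin": 56}, {"claw": 25, "tx": 104, "ty": 138, "tz": -57, "spin": 63}, {"claw": 25, "tx": 104, "ty": 138, "tz": -57, "spin": 70}, {"claw": 25, "tx": 104, "ty": 138, "tz": -57, "spin": 72}], "newtons": 30}}

```text
t: 19.63
ee_pos: [0.5594, 0.2113, 0.0783]
eef_rot: [3.141, 0.0, 0.061]
force: [0.3, 0.1, -3.0]
width: 0.034
finger_force: 30.0
```

Call:
{"fn": "servo_tool", "kwargs": {"deltas": [{"claw": 25, "tx": 0, "ty": 0, "tz": 0, "spin": 0}, {"claw": 25, "tx": 0, "ty": 0, "tz": 0, "spin": 0}], "newtons": 30}}

```text
t: 19.8
ee_pos: [0.5592, 0.2112, 0.0785]
eef_rot: [3.142, -0.0, 0.067]
force: [-0.3, -0.9, -3.4]
width: 0.0339
finger_force: 30.0
```

Run:
```python
from h import *
plan(560,212,27,-85.9);print(telemetry.state()['t'])
```

```text
tx 0.9 ty -0.7 tz 51.5 spin -0.3 now [559.2 211.2  78.5] -86.2
19.8
```

Call:
{"fn": "servo_tool", "kwargs": {"deltas": [{"claw": 25, "tx": 1, "ty": 0, "tz": 25, "spin": 0}, {"claw": 25, "tx": 1, "ty": 0, "tz": 45, "spin": 0}, {"claw": 25, "tx": 1, "ty": 0, "tz": 50, "spin": 0}, {"claw": 25, "tx": 1, "ty": 0, "tz": 52, "spin": 0}, {"claw": 25, "tx": 1, "ty": 0, "tz": 52, "spin": 0}, {"claw": 25, "tx": 1, "ty": 0, "tz": 52, "spin": 0}], "newtons": 30}}

```text
t: 20.3
ee_pos: [0.5606, 0.2114, 0.0271]
eef_rot: [-3.141, -0.001, 0.066]
force: [0.7, 0.6, -1.9]
width: 0.0339
finger_force: 30.0
```

Call:
{"fn": "servo_tool", "kwargs": {"deltas": [{"claw": 52, "tx": 0, "ty": 0, "tz": 0, "spin": 0}, {"claw": 52, "tx": 0, "ty": 0, "tz": 0, "spin": 0}, {"claw": 52, "tx": 0, "ty": 0, "tz": 0, "spin": 0}, {"claw": 52, "tx": 0, "ty": 0, "tz": 0, "spin": 0}, {"claw": 52, "tx": 0, "ty": 0, "tz": -30, "spin": 0}, {"claw": 52, "tx": 0, "ty": 0, "tz": -65, "spin": 0}, {"claw": 52, "tx": 0, "ty": 0, "tz": -100, "spin": 0}, {"claw": 52, "tx": -100, "ty": 0, "tz": -100, "spin": 0}, {"claw": 52, "tx": -200, "ty": 0, "tz": -100, "spin": 0}, {"claw": 52, "tx": -200, "ty": 0, "tz": -100, "spin": 0}, {"claw": 52, "tx": -200, "ty": 0, "tz": -100, "spin": 0}, {"claw": 52, "tx": -200, "ty": 0, "tz": -100, "spin": 0}], "newtons": 30}}

```text
t: 21.3
ee_pos: [0.3572, 0.1976, 0.1263]
eef_rot: [3.142, 0.001, 0.066]
force: [-0.7, 0.4, 0.5]
width: 0.0524
finger_force: 0.0
```

Call:
{"fn": "servo_tool", "kwargs": {"deltas": [{"claw": 52, "tx": 0, "ty": -80, "tz": 0, "spin": 0}, {"claw": 52, "tx": 0, "ty": -160, "tz": 0, "spin": 0}, {"claw": 52, "tx": 0, "ty": -160, "tz": 0, "spin": 0}, {"claw": 52, "tx": 0, "ty": -160, "tz": 0, "spin": 0}, {"claw": 52, "tx": 0, "ty": -160, "tz": 0, "spin": 0}, {"claw": 52, "tx": 0, "ty": -160, "tz": 0, "spin": 0}], "newtons": 30}}

```text
t: 21.8
ee_pos: [0.3499, 0.3592, 0.1264]
eef_rot: [3.142, -0.0, 0.069]
force: [-1.2, -0.3, 0.1]
width: 0.0524
finger_force: 0.0
```

Run:
```python
from h import *
im,P=cloud('top'); cv2.imwrite('pics/end.png',cv2.resize(im[130:280,160:490],None,fx=2.4,fy=2.4,interpolation=3))
X,Y,Z=[P[...,i] for i in range(3)]; k=(X>.47)&(X<.64)&(Y>.15)&(Y<.27)&(Z>.055)&(Z<.085)
p=P[k];print(k.sum(),cv2.minAreaRect(p[:,:2].astype(np.float32)*1000),np.median(p[:,2]),telemetry.state()['t'])
```

```text
329 ((564.9349365234375, 208.03013610839844), (63.68296432495117, 35.310829162597656), 2.880089521408081) 0.06856748586426764 21.85
```

View pics/end.png

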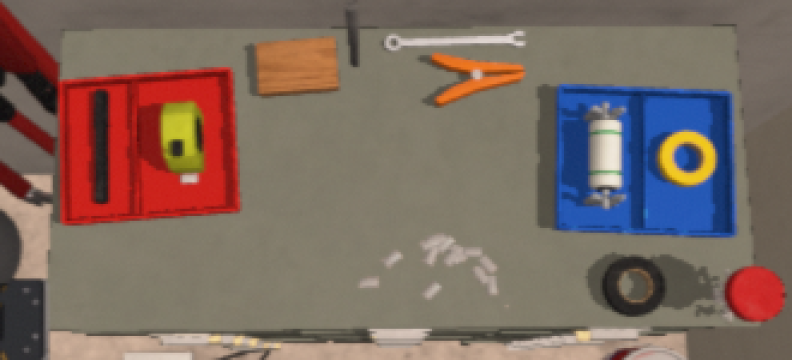

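The final view shows all four items in place: the marker at (100,147), tape measure upright at (183,135), roller seated at (605,155) and yellow tape at (688,158). The black tape and clamp have not visibly moved.

```bash
python3 -c "
from cell import robot; print(robot.job_done())"
```

```text
the job is handed in; nothing more can be done
None
```

I made up both kits and handed the job in at about 22 s. The last overhead picture showed all four items in place and the black tape and clamp not visibly moved; the hand-in gave no verdict.

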